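# Refit the click-stop filler cap on a threading machine's oil tank

### The arm

A 7-joint arm with a two-finger parallel gripper is mounted at the origin on the work surface. World frame = base frame: x ahead of the robot, y to its left, z up, the work surface at z = 0. Lengths are in m, angles in rad, forces in N, time in s.
With the tool pointing down it reaches from about 0.425 to 0.875 m from the base axis. Payload 4.7 kg.
Tool frame: the origin (TCP) lies at the very end of the fingers, on their centre line; the grasp point (between the pads) lies 19 mm behind it; z points along the fingers, y is the line along which they close (so a half turn about z gives the same grasp; the last joint's range is limited). The gripper opens to 85 mm and grips with 20 to 120 N. Pads are 22 mm wide; open, the fingers measure 114 mm over their backs; the gripper's body (76 mm by 85 mm) begins 54 mm behind the grasp point. The pads swing forward as they close: fully open they stand 13 mm farther back than shut.
Start: joints at [-1.333, 0.321, -0.07, 1.45, 0.023, 1.371, -0.057], TCP at [0.144, 0.634, 0.231] pointing down, gripper open.
Joint ranges: [-2.86, 2.86], [-0.3, 2.09], [-1.38, 1.24], [0.06, 2.45], [-1.56, 4.7], [0.09, 2.05], [-2.69, 2.69]. Speed limits (rad/s): [2.57, 2.57, 3.14, 3.14, 3.14, 3.14, 3.14].

### API

Orientations are given as [roll, pitch, yaw] about the fixed x, y, z axes, in that order (R = Rz(yaw) Ry(pitch) Rx(roll)).
In Python, from bench import r gives the robot as it stands. The module is installed in compiled form; this text tells all that it offers.
- The arm moves only by the tool move_arm, never from a script. Its argument "plan" is a list of rows, each a list of 2 entries, a list of its own where there are three numbers: the shift along the world's x, y, z each as a share of 750 mm, from -1 to 1, then the turn, a rotation vector about the world's x, y, z each as a share of 45 degrees, from -1 to 1. In form: [[[x, y, z], [ax, ay, az]], ...]. A call has 1 to 12 rows; each row is the pose to reach, as a shift and turn from the pose commanded when the call began; what a row does not reach only later rows make up. A row lasts 1/12 s, in which the tool goes at most 41.7 mm and 7.16 degrees, less where a joint would pass 70% of its speed; a pose out of reach is approached as far as the arm can. A call with a number of a shift or a turn outside -1 to 1 is refused whole. A call with a gripper value outside its range is refused whole. "fingers" is the closure, from -1 (fully open) to 1 (shut), set as the call begins (left out, the last holds). The fingers move at their own pace and stop on an object; "newtons" is the grip in N (left out, the last holds). Time passes only in rows, so rows that repeat a pose let the fingers close. It gives the time, the measured TCP pose, the force, the opening and the grip force at its end, in the units of the state.
- r.state(): the state, without advancing time (a new reading comes with each control period).
- r.camera(name): name is "scene" or "top" or "wrist"; returns a dict with "img" (400x640x3 uint8, red, green, blue), "depth" (400x640 float32, m along the optical axis (not along the pixel's ray), 0 where there is no reading), "fx", "fy", "cx", "cy" (pixels), "R" (3x3) and "t" (3): a world point X has camera coordinates R X + t; the wrist camera has in their place "mount" (4x4, takes a point from camera to tool coordinates, whose origin is the TCP and whose axes are the flange's). Camera axes: x right, y down, z forward; pixel columns grow to the right and rows downward; lengths in m; the calibration is good to about 2 mm. A picture is of the moment at which its call begins: read the wrist's pose just before it.
- r.hand_in(): hands the job in; it is judged then, once.
The state is a dict: "time_s": time; "joint_positions": joint angles; "joint_vel": joint speeds; "joint_efforts": joint torques, N m; "tcp_pos": TCP position; "orientation": TCP orientation; "force": force on the tool from outside, world axes, zero at the start; "ft_torque": the same for the moment, N m; "opening": opening from 0.0 (shut) to 1.0 (fully open); "grasp_force": force on a finger pad.
Only numpy, scipy, OpenCV 4.12 (cv2) and the standard library are available. Lean on these libraries where they do the work, as an engineer would, in place of code of your own. Each camera call takes 0.05 s, during which the arm holds its last target. There are 200 camera calls.

### The job

Take the orange click-stop cap from the drip tray and fit it on the oil tank's filler neck: set its two lugs down through the two slots in the yellow rim, press gently against the spring seal and turn it clockwise (seen from above) until it comes up against its stop and the ratchet gives one single click, then stop at once and let go, so that the cap stays locked on the neck. Never force it: no second click, no hard pushing on the neck, and leave the other things on the bench alone.

Things in the scene. Friction and masses are not known exactly. Their poses are not given: they have to be found in the camera images.
- cap_grip (a point): Centre of the grip bar of the loose orange filler cap, which stands upright in the drip tray. Bar: 56 mm long (x), 16 mm thick (y), 30 mm high, a white mark on its +x end; it stands on an orange ribbed disc 66 mm across, 16 mm thick. This point is on the cap's axis (z, up), half-way up the bar: 15 mm above the disc's top, 31 mm above its underside, 52 mm above the plug's foot. Cap about 0.2 kg.
- plug_foot (a point): Centre of the underside of the cap's silver metal plug, on the cap's axis 52 mm below cap_grip. The plug is 32 mm across (tapering to 24 mm over its lowest 5 mm) and 21 mm long below the disc. Two opposite lugs in line with x reach 23 mm out from the axis; they are 9 mm wide, between 6.5 and 12.5 mm above the foot. x along the lugs, at the start in line with the bar.
- ratchet (a point): Hidden ratchet inside the disc, on the axis 29 mm above the plug's foot; turns with the plug. Bar and disc turn the plug through it. Once the plug is stopped, more clockwise turning raises the moment to about 0.27 N m; it gives way, is near 0 after 10 degrees of slip, and the bar snaps on to rest at 20 degrees (one click). It then rises anew; the second click goes over at 30 degrees of slip.
- neck_mouth (a point): Centre of the top of the yellow rim of the filler neck, 115 mm above the bench; z up along the neck's axis. The neck is a silver tube 64 mm across, 40 mm tall, on a fixed grey oil tank. The rim is 5 mm thick, with a 36 mm hole for the plug and two opposite slots 14 mm wide for the lugs, cut right out to the neck's outside, along x (either way round fits).
- neck_seal (a point): Top centre of the black spring seal disc (24 mm across) in the neck as it stands free, 12 mm below neck_mouth. The cap's plug must push it down: about 2 N at first, 4 N when the lugs come free under the rim (the cap's weight gives 2 N of that). With its foot 21 mm below neck_mouth the cap's disc meets the rim, and all further push goes hard on the neck.
- neck_lock (a point): Where the plug's foot lies when the cap is locked: 17.5 mm below neck_mouth, lugs against the rim's underside, held up there by the spring. With the lugs under the rim the cap turns clockwise, against at most 0.1 N m, to a hidden stop 23 to 66 degrees from the slots, different each time; anticlockwise it is blocked within about 10 degrees.
- cap: The orange cap as a whole; origin on its axis at the foot of the plug, axes as cap_grip (z up, x along the bar).
- tank: Fixed grey oil tank: foot 164 x 214 mm (x, y), top at 75 mm, with a low handle, a breather and the filler neck; origin at the centre of its underside. Its place and yaw vary.
- tray: Fixed dark steel drip tray, 170 x 210 mm, 16 mm high, 3 mm walls and floor; origin at the centre of its underside. The cap and a short pipe nipple stand in it.
- nipple: Bystander: upright steel pipe nipple, 28 mm across, 75 mm tall, standing in the tray; origin at the centre of its underside.
- coupling: Bystander: dark steel pipe coupling, 42 mm across, 40 mm tall; origin at the centre of its underside.
- elbow: Bystander: dark steel pipe elbow about 66 x 40 x 48 mm; origin at the centre of its foot.
- sealant: Bystander: jar with red lid, 64 mm across, 85 mm tall; origin at the centre of its underside.
- wrench: Bystander: flat steel wrench 200 mm long lying on the bench; origin at its middle.
- brush: Bystander: brush with red handle, 200 mm long, lying on the bench; origin at its middle.
- reamer: Bystander: steel cone 48 mm across, 56 mm tall, point up; origin at the centre of its underside.
- rim: The yellow rim of the neck itself, 64 mm across, 5 mm thick, fixed; origin at the centre of its top, the same point and axes as neck_mouth. It is easily bent: 30 N or more from the cap spoils it.
Not all that is in view belongs to the job. Several things have the shape of the cap; the one meant has the colours described above.

How it is judged:
On the way, in this order (a step that is already met when the one before it is completed fails the run):
1. the cap's lugs have gone down through the slots: foot of the plug more than 15.5 mm below the rim's top and within 4 mm of the neck's axis (z of plug_foot in the frame of neck_mouth below -0.0155 m and horizontal distance between plug_foot and neck_mouth below 0.004 m), for 0.1 s.
2. the ratchet has gone over its first click (slip more than 11 degrees) with the lugs turned under the rim (angle between the x axis of cap_grip and the x axis of plug_foot, either way round above 0.2 rad and z of plug_foot in the frame of neck_mouth below -0.0155 m and angle between the x axis of plug_foot and the x axis of neck_mouth, either way round above 0.15 rad), for 0.1 s.
At the end, for the whole second after the job is handed in: The cap is locked on the neck and at rest: foot of its plug 15.5 to 22 mm below the rim's top and within 4 mm of the neck's axis, lugs turned more than 9 degrees from the slots, cap tilted less than 6 degrees, and the ratchet resting exactly one click on (slip 11 to 29 degrees) (all of step 2 and z of plug_foot in the frame of neck_mouth above -0.022 m and horizontal distance between plug_foot and neck_mouth below 0.004 m and angle between the x axis of cap_grip and the x axis of plug_foot, either way round below 0.5 rad and angle between cap_grip's own z axis and vertical below 0.1 rad and linear speed of cap below 0.02 m/s); the robot touches nothing.
It fails at once if the ratchet is driven over a second click (slip more than 33 degrees) (angle between the x axis of cap_grip and the x axis of plug_foot, either way round above 0.58 rad).
It fails at once if the cap (disc, plug or lugs) bears on the neck's yellow rim with more than 30 N (contact force between cap and rim above 30 N).
It fails at once if a bystander is moved by more than 30 mm (distance of any of nipple, coupling, elbow, sealant, wrench, brush, reamer from where it was at the start of the episode above 0.03 m).
It also fails if it takes over 72 s, if anything falls off the work surface, if the arm or the gripper's body presses on something with over 40 N, if the wrist force passes 120 N, or if a joint passes its speed limit or range.

## Working session

There is one attempt and no reset: what is moved stays moved. The work goes in short steps, Python scripts to look and compute and a tool call to move; the robot and the scene stay as the last step left them, time stands still between calls to the robot, and variables do not carry over. Pictures are saved under pics/ and viewed, at most 10 in all, crops included, and the job is handed in when it is done.

Besides the shell and the picture viewer there is one more tool, called after "Request:" as a command line: name --argument value ..., lists and objects as JSON in quotes. move_arm: Moves the arm, as the interface text tells. Shift numbers are shares of 750 mm and turn numbers shares of 45 degrees, none past 1 either way. Its arguments: {"type":"object","properties":{"plan":{"type":"array"},"fingers":{"type":"number"},"newtons":{"type":"number"}},"required":["plan"]}

```bash
mkdir -p pics; cat > h.py <<'E'
import numpy as np, cv2, pickle
from bench import r
def snap(name,tag):
    s=r.state(); c=r.camera(name); pickle.dump((s,c),open(f'{tag}.pkl','wb'))
    cv2.imwrite(f'pics/{tag}.png',c['img'][:,:,::-1]); return s,c
def load(tag): return pickle.load(open(f'{tag}.pkl','rb'))
def world(s,c,u,v,d=None,z=None):
    ray=np.array([(u-c['cx'])/c['fx'],(v-c['cy'])/c['fy'],1.])
    if 'mount' in c and c['mount'] is not None:
        from scipy.spatial.transform import Rotation as R
        Rt=R.from_euler('xyz',s['orientation']).as_matrix(); m=np.array(c['mount'])
        A=Rt@m[:3,:3]; o=Rt@m[:3,3]+np.array(s['tcp_pos'])
    else:
        A=np.array(c['R']).T; o=-A@np.array(c['t'])
    w=A@ray
    if z is not None: return o+w*(z-o[2])/w[2]
    if d is None: d=c['depth'][int(round(v)),int(round(u))]
    return o+w*d
E
python3 - <<'E'
from h import *
import cv2
s,c=snap('top','top0'); s2,c2=snap('scene','scene0')
print(s); print(c.keys(), c['fx'],c['R'],c['t'])
E
```

```text
{'time_s': 0.0, 'joint_positions': array([-1.33290701,  0.32183349, -0.07008266,  1.45168502,  0.02259411,
        1.37078397, -0.05689082]), 'joint_vel': array([-2.95090923e-03, -1.14279080e-04,  1.05120799e-03, -9.00051816e-04,
       -1.90665275e-03, -2.48829598e-04, -5.27638362e-05]), 'joint_efforts': array([ 9.86223022e-04, -4.93566728e+01, -3.81582258e-01, -3.14345241e+01,
        1.29083081e-02,  1.10601832e-02,  2.53224727e-06]), 'tcp_pos': array([0.14417961, 0.63325563, 0.23021164]), 'orientation': array([-3.13967203e+00,  9.30179630e-05,  2.91784026e+00]), 'force': array([ 0.25241823, -0.30413899,  0.82269996]), 'ft_torque': array([ 0.01128002,  0.00608243, -0.01594618]), 'grasp_force': 0.0, 'opening': 0.9982886349753209}
dict_keys(['img', 'depth', 'fx', 'fy', 'cx', 'cy', 'R', 't']) 399.3573086045777 [[-0.00331242 -0.99997437 -0.00634734]
 [-0.9944329   0.00396244 -0.10529722]
 [ 0.10531967  0.00596321 -0.99442054]] [-0.01923752  0.58780432  1.41191841]
```

View pics/top0.png

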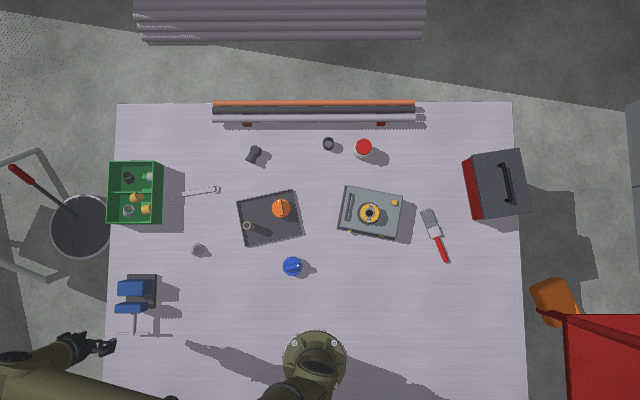

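View pics/scene0.png

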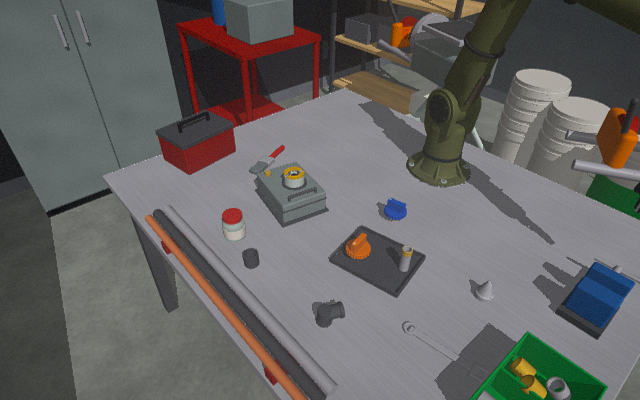

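Candidates are the orange cap in the tray (top 281,208) and the blue look-alike on the bench (292,266). The description points to the orange one. Next is a close crop of the tray and tank.

```bash
python3 - <<'E'
from h import *
s,c=load('top0')
im=c['img'][180:255,230:415,::-1]
cv2.imwrite('pics/crop0.png',cv2.resize(im,None,fx=4.3,fy=4.3,interpolation=cv2.INTER_CUBIC))
for n,u,v,z in [('cap',281,208,.07),('neck',369,213,.115),('blue',292,266,.06),('nip',247,226,.078)]:
    print(n,world(s,c,u,v).round(4),world(s,c,u,v,z=z).round(4))
E
```

```text
cap [0.5397 0.114  0.0678] [0.5396 0.1138 0.07  ]
neck [ 0.519  -0.1906  0.1005] [ 0.5182 -0.1889  0.115 ]
blue [0.3388 0.0744 0.0696] [0.3381 0.0751 0.06  ]
nip [0.4789 0.244  0.0065] [0.4768 0.2306 0.078 ]
```

View pics/crop0.png

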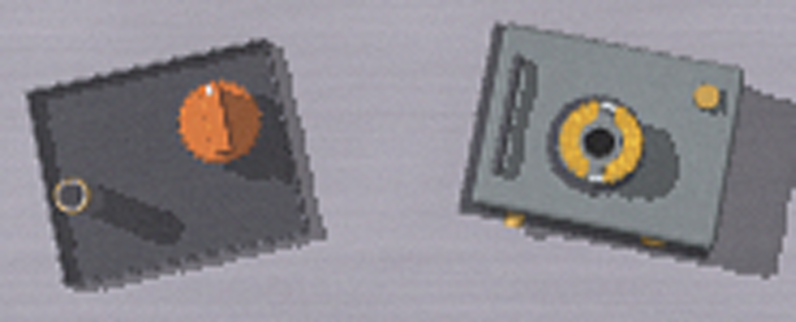

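The crop shows the orange cap at crop (220,122), its bar running roughly along world +x at about +14° with the white mark at (210,90). The neck centre is at (600,143), and the slots at (607,106) and (596,180) lie at about -8°. I'll move above the cap.

Request:
move_arm --plan '[[[0.528, -0.692, 0.04], [0, 0, 0.59]], [[0.528, -0.692, 0.04], [0, 0, 0.59]], [[0.528, -0.692, 0.04], [0, 0, 0.59]], [[0.528, -0.692, 0.04], [0, 0, 0.59]], [[0.528, -0.692, 0.04], [0, 0, 0.59]], [[0.528, -0.692, 0.04], [0, 0, 0.59]], [[0.528, -0.692, 0.04], [0, 0, 0.59]], [[0.528, -0.692, 0.04], [0, 0, 0.59]], [[0.528, -0.692, 0.04], [0, 0, 0.59]], [[0.528, -0.692, 0.04], [0, 0, 0.59]], [[0.528, -0.692, 0.04], [0, 0, 0.59]], [[0.528, -0.692, 0.04], [0, 0, 0.59]]]' --fingers -1

```text
time_s: 1.1
tcp_pos: [0.4474, 0.2353, 0.2542]
orientation: [3.141, -0.0, -2.902]
force: [0.7, 0.4, 0.5]
opening: 0.999
grasp_force: 0.0
```

```bash
python3 - <<'E'
from h import *
s,c=snap('wrist','w0'); print(s['time_s'],s['tcp_pos'],s['orientation'],s['joint_positions'].round(2),np.array(c['mount']).round(3),c['fx'],c['cx'],c['cy'])
E
```

```text
1.1 [0.44742658 0.23532105 0.25422459] [ 3.14133317e+00 -1.42844910e-04 -2.90192089e+00] [-0.79 -0.    0.26  1.78  0.    1.37  1.27] [[-0.001 -0.955 -0.298  0.076]
 [ 1.    -0.001  0.001  0.001]
 [-0.001 -0.298  0.955 -0.143]
 [ 0.     0.     0.     1.   ]] 323.4371569670012 322.356086039425 204.51163280621265
```

Request:
move_arm --plan '[[[0.1235, -0.162, -0.072], [0, 0, 0]], [[0.1235, -0.162, -0.072], [0, 0, 0]], [[0.1235, -0.162, -0.072], [0, 0, 0]], [[0.1235, -0.162, -0.072], [0, 0, 0]], [[0.1235, -0.162, -0.072], [0, 0, 0]], [[0.1235, -0.162, -0.072], [0, 0, 0]], [[0.1235, -0.162, -0.072], [0, 0, 0]]]'

```text
time_s: 1.73
tcp_pos: [0.5389, 0.1167, 0.1999]
orientation: [3.141, -0.001, -2.902]
force: [0.1, 1.3, -0.1]
opening: 0.999
grasp_force: 0.0
```

```bash
python3 - <<'E'
from h import *
s,c=snap('wrist','w1'); print(s['time_s'],s['tcp_pos'],s['orientation'],s['force'])
E
```

```text
1.7333 [0.53889068 0.11670067 0.19990698] [ 3.14085217e+00 -1.02202846e-03 -2.90167180e+00] [ 0.13299772  1.28871794 -0.05780674]
```

View pics/w1.png

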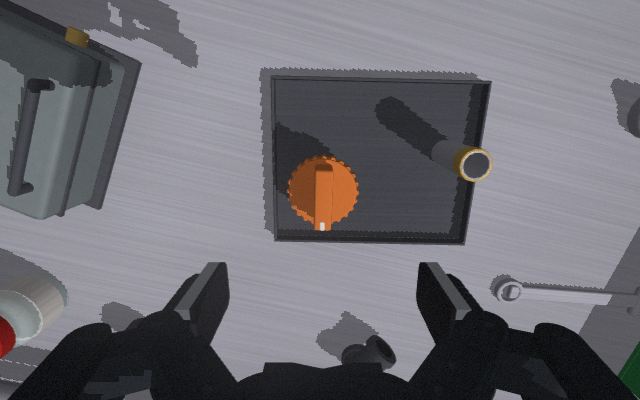

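The wrist view shows the orange cap at (323,190), its bar vertical in the picture from (324,167) to (322,230) with the white mark at the lower end. The nipple is well clear at (474,164). I'll fit the bar top by depth.

```bash
cat >> h.py <<'E'
def cloud(s,c,u0,u1,v0,v1):
    uu,vv=np.meshgrid(np.arange(u0,u1),np.arange(v0,v1)); d=c['depth'][v0:v1,u0:u1]
    P=np.array([world(s,c,u,v,d=dd) for u,v,dd in zip(uu.ravel(),vv.ravel(),d.ravel())])
    return P, c['img'][v0:v1,u0:u1].reshape(-1,3).astype(int), d.ravel()
E
python3 - <<'E'
from h import *
s,c=load('w1')
P,col,d=cloud(s,c,280,366,150,240)
for lo,hi in[(.064,.075),(.034,.046)]:
    m=(d>0)&(P[:,2]>lo)&(P[:,2]<hi); Q=P[m]; print(m.sum(),np.median(Q[:,2]))
    (x,y),(w,h),a=cv2.minAreaRect((Q[:,:2]*1000).astype(np.float32)); print(x,y,w,h,a)
    print(cv2.minEnclosingCircle((Q[:,:2]*1000).astype(np.float32)))
w=world(s,c,322,227,z=.07);print('white',w)
E
```

```text
1100 0.07059365922827049
543.7821044921875 119.81847381591797 55.68918991088867 15.869051933288574 13.271682739257812
((543.67138671875, 120.39522552490234), 28.2116756439209)
2638 0.04059472756238053
543.260009765625 119.56752014160156 68.2644271850586 69.37694549560547 10.963912963867188
((543.953125, 119.75811767578125), 35.127281188964844)
white [0.56818483 0.12490167 0.07      ]
```

Request:
move_arm --plan '[[[0.0065, 0.0041, -0.05], [0, 0, -0.011]], [[0.0065, 0.0041, -0.1], [0, 0, -0.011]], [[0.0065, 0.0041, -0.15], [0, 0, -0.011]], [[0.0065, 0.0041, -0.18], [0, 0, -0.011]], [[0.0065, 0.0041, -0.2], [0, 0, -0.011]], [[0.0065, 0.0041, -0.207], [0, 0, -0.011]], [[0.0065, 0.0041, -0.207], [0, 0, -0.011]], [[0.0065, 0.0041, -0.207], [0, 0, -0.011]]]'

```text
time_s: 2.45
tcp_pos: [0.5448, 0.1202, 0.0461]
orientation: [3.141, 0.002, -2.909]
force: [-0.2, -0.1, 0.6]
opening: 1.0
grasp_force: 0.0
```

Request:
move_arm --plan '[[[0, 0, 0], [0, 0, 0]], [[0, 0, 0], [0, 0, 0]], [[0, 0, 0], [0, 0, 0]], [[0, 0, 0], [0, 0, 0]], [[0, 0, 0], [0, 0, 0]], [[0, 0, 0], [0, 0, 0]], [[0, 0, 0], [0, 0, 0]], [[0, 0, 0], [0, 0, 0]], [[0, 0, 0], [0, 0, 0]], [[0, 0, 0], [0, 0, 0]], [[0, 0, 0], [0, 0, 0]], [[0, 0, 0], [0, 0, 0]]]' --fingers 1 --newtons 60

```text
time_s: 3.45
tcp_pos: [0.5446, 0.119, 0.0454]
orientation: [3.141, 0.001, -2.911]
force: [-0.5, -0.3, 5.3]
opening: 0.178
grasp_force: 60.2
```

Request:
move_arm --plan '[[[0, 0, 0.03], [0, 0, 0]], [[0, 0, 0.08], [0, 0, 0]], [[0, 0, 0.13], [0, 0, 0]], [[0, 0, 0.18], [0, 0, 0]], [[-0.004, -0.05, 0.22], [0, 0, -0.1]], [[-0.008, -0.1, 0.253], [0, 0, -0.2]], [[-0.012, -0.15, 0.253], [0, 0, -0.3]], [[-0.016, -0.2, 0.253], [0, 0, -0.4]], [[-0.02, -0.25, 0.253], [0, 0, -0.484]], [[-0.024, -0.3, 0.253], [0, 0, -0.484]], [[-0.03, -0.35, 0.253], [0, 0, -0.484]], [[-0.034, -0.4, 0.253], [0, 0, -0.484]]]'

```text
time_s: 4.45
tcp_pos: [0.5175, -0.1826, 0.2338]
orientation: [3.141, -0.001, 2.992]
force: [0.7, -0.2, -1.8]
opening: 0.177
grasp_force: 59.3
```

Request:
move_arm --plan '[[[0, -0.011, 0], [0, 0, 0]], [[0, -0.011, 0], [0, 0, 0]], [[0, -0.011, 0], [0, 0, 0]], [[0, -0.011, 0], [0, 0, 0]], [[0, -0.011, 0], [0, 0, 0]]]'

```text
time_s: 4.87
tcp_pos: [0.5191, -0.1872, 0.2342]
orientation: [3.141, -0.001, 2.996]
force: [1.1, 0.5, -2.0]
opening: 0.173
grasp_force: 59.5
```

```bash
python3 - <<'E'
from h import *
s,c=snap('wrist','w2'); print(s['time_s'],s['tcp_pos'],s['orientation'],s['force'],s['ft_torque'],s['opening'],s['joint_positions'].round(2))
E
```

```text
4.8667 [ 0.5191345  -0.18721813  0.23419251] [ 3.14082996e+00 -9.49312482e-04  2.99553351e+00] [ 1.14779854  0.52138955 -2.04654997] [-0.01886472  0.0342091  -0.00101561] 0.1732764502892013 [-0.32  0.12  0.68  1.71 -0.08  1.33  1.79]
```

View pics/w2.png

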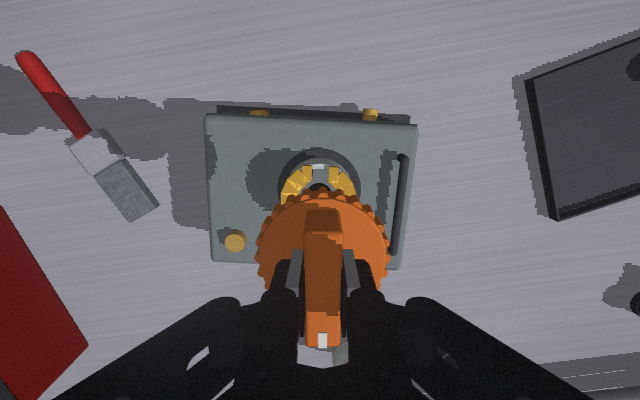

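The view shows the held cap at (322,270), level and centred in the fingers, and it hides half of the rim at (318,190). I'll shift outward 50 mm to see the whole rim.

Request:
move_arm --plan '[[[0.04, 0, 0], [0, 0, 0]], [[0.067, 0, 0], [0, 0, 0]], [[0.067, 0, 0], [0, 0, 0]], [[0.067, 0, 0], [0, 0, 0]], [[0.067, 0, 0], [0, 0, 0]]]'

```text
time_s: 5.33
tcp_pos: [0.5686, -0.1888, 0.2344]
orientation: [-3.141, -0.001, 2.993]
force: [-0.3, 0.9, -2.5]
opening: 0.177
grasp_force: 59.5
```

```bash
python3 - <<'E'
from h import *
s,c=snap('wrist','w3'); print(s['time_s'],s['tcp_pos'],s['orientation'],s['joint_vel'].round(3))
im=c['img'][60:310,220:420,::-1]
cv2.imwrite('pics/w3c.png',cv2.resize(im,None,fx=2.4,fy=2.4,interpolation=cv2.INTER_CUBIC))
P,col,d=cloud(s,c,250,400,60,230)
m=(d>0)&(abs(P[:,2]-.115)<.004)&(col[:,0]>110)&(col[:,2]<0.6*col[:,0])&(np.hypot(P[:,0]-.519,P[:,1]+.19)<.045)
Q=P[m]; print(m.sum(),np.median(Q[:,2])); print(cv2.minEnclosingCircle((Q[:,:2]*1000).astype(np.float32)))
# circle + slot angle: rim disc at radius 20..31, gaps
from scipy.optimize import minimize
def cost(p):
    a,b=Q[:,0]-p[0],Q[:,1]-p[1]; rr=np.hypot(a,b)*1000
    t=p[2]; across=np.abs(-a*np.sin(t)+b*np.cos(t))*1000
    return np.sum(np.clip(rr-32,0,4)**2+np.clip(18-rr,0,6)**2+np.clip(7-across,0,7)**2)
best=min((minimize(cost,[.519,-.19,t],method='Nelder-Mead',options=dict(xatol=1e-5,fatol=1e-6,initial_simplex=np.array([.519,-.19,t])+np.array([[0,0,0],[.004,0,0],[0,.004,0],[0,0,.1]]))) for t in np.radians([-40,-20,-8,0,20])),key=lambda q:q.fun)
print(best.x,np.degrees(best.x[2]),best.fun)
E
```

```text
5.3333 [ 0.56861644 -0.188787    0.23440193] [-3.14134043e+00 -1.28942646e-03  2.99343821e+00] [ 0.004 -0.018  0.011  0.012  0.001 -0.002  0.001]
2841 0.11568473216699637
((521.28271484375, -189.45359802246094), 33.16251754760742)
[ 0.52102546 -0.18956388 -0.19513625] -11.180483372658193 8.002150540308763
```

View pics/w3c.png

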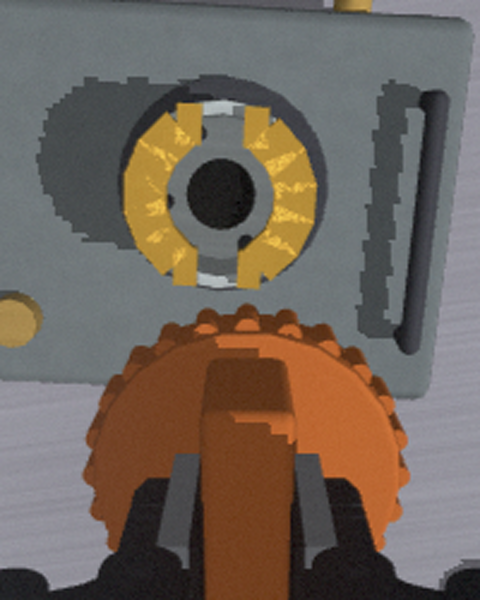

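The crop shows the whole rim, its hole at (220,193) and slots at (223,107) and (216,280), which agrees with the fit (z 0.1157, radius 33). I'll check the held cap's axis against the TCP.

```bash
python3 - <<'E'
from h import *
from scipy.spatial.transform import Rotation as R
from scipy.optimize import least_squares
s,c=load('w3')
P,col,d=cloud(s,c,240,400,180,400)
T=(P-s['tcp_pos'])@R.from_euler('xyz',s['orientation']).as_matrix()*1000  # tool frame mm
o=(d>0)&(col[:,0]>1.6*col[:,2])&(abs(T[:,0])<50)&(abs(T[:,1])<40)
T=T[o]
print(np.histogram(T[:,2],bins=np.arange(-32,24,4)))
disc=T[(T[:,2]>-6)&(T[:,2]<12)]
zt=np.median(disc[:,2]); D=disc[abs(disc[:,2]-zt)<1.5]; print('disc top z',zt,np.polyfit(D[:,0],D[:,2],1),np.polyfit(D[:,1],D[:,2],1))
# outer edge: max radius per angle bin
ang=np.degrees(np.arctan2(D[:,1],D[:,0])); rad=np.hypot(D[:,0],D[:,1]); E=[]
for a in range(-180,180,3):
    m=(ang>=a)&(ang<a+3)
    if m.sum()>3: i=np.where(m)[0][np.argmax(rad[m])]; E.append(D[i,:2])
E=np.array(E);E=E[np.hypot(*E.T)>28]
f=least_squares(lambda p:np.hypot(E[:,0]-p[0],E[:,1]-p[1])-p[2],[0,0,33],loss='soft_l1'); print('disc c',f.x,len(E))
B=T[(T[:,2]<zt-26)]; print('bar',len(B),B.min(0),B.max(0),np.median(B[:,2]))
for x in range(-30,31,6):
    q=B[(B[:,0]>=x)&(B[:,0]<x+6)]
    if len(q)>5: print(x,q[:,1].min().round(1),q[:,1].max().round(1))
E
```

```text
(array([  44, 3920,  389,  141,  132,  139,  119,   97,  566, 4951,  287,
        264,  106]), array([-32, -28, -24, -20, -16, -12,  -8,  -4,   0,   4,   8,  12,  16,
        20]))
disc top z 4.883431361645265 [-2.60885389e-03  4.86646426e+00] [7.29266284e-04 4.82829374e+00]
disc c [ 1.99560146  1.13283559 33.00650561] 78
bar 4394 [-27.32495658 -20.01661782 -92.22818251] [ 29.17561099  22.23392791 -21.12142305] -25.07465869836136
-30 -6.8 8.9
-24 -6.7 8.9
-18 -6.6 10.4
-12 -8.8 10.9
-6 -6.4 10.0
0 -6.4 10.7
6 -20.0 22.2
12 -16.7 20.6
18 -6.8 11.3
24 -6.7 9.0
```

Request:
move_arm --plan '[[[-0.04, -0.0028, 0], [0, 0, -0.06]], [[-0.0621, -0.0028, -0.02], [0, 0, -0.06]], [[-0.0621, -0.0028, -0.05], [0, 0, -0.06]], [[-0.0621, -0.0028, -0.075], [0, 0, -0.06]], [[-0.0621, -0.0028, -0.084], [0, 0, -0.06]], [[-0.0621, -0.0028, -0.086], [0, 0, -0.06]], [[-0.0621, -0.0028, -0.086], [0, 0, -0.06]], [[-0.0621, -0.0028, -0.086], [0, 0, -0.06]], [[-0.0621, -0.0028, -0.086], [0, 0, -0.06]], [[-0.0621, -0.0028, -0.086], [0, 0, -0.06]]]'

```text
time_s: 6.22
tcp_pos: [0.5232, -0.1917, 0.1713]
orientation: [3.142, 0.002, 2.945]
force: [0.3, 0.1, -1.9]
opening: 0.175
grasp_force: 59.4
```

```bash
python3 - <<'E'
from h import *
s=r.state();print(s['tcp_pos'],s['orientation'],s['force'],s['joint_vel'].round(3))
E
```

```text
[ 0.52316869 -0.19168871  0.17128314] [3.14156020e+00 1.72237203e-03 2.94535791e+00] [ 0.2742591   0.09993789 -1.872579  ] [ 0.001  0.003 -0.001  0.007 -0.    -0.001  0.001]
```

Request:
move_arm --plan '[[[-0.0015, 0.001, 0], [0, 0, 0]], [[-0.0015, 0.001, -0.005], [0, 0, 0]], [[-0.0015, 0.001, -0.01], [0, 0, 0]], [[-0.0015, 0.001, -0.015], [0, 0, 0]], [[-0.0015, 0.001, -0.018], [0, 0, 0]], [[-0.0015, 0.001, -0.021], [0, 0, 0]], [[-0.0015, 0.001, -0.024], [0, 0, 0]], [[-0.0015, 0.001, -0.024], [0, 0, 0]], [[-0.0015, 0.001, -0.024], [0, 0, 0]]]'

```text
time_s: 6.97
tcp_pos: [0.5213, -0.1907, 0.1521]
orientation: [-3.142, -0.0, 2.945]
force: [-0.1, -0.2, -2.2]
opening: 0.172
grasp_force: 59.4
```

Request:
move_arm --plan '[[[0.0005, 0, -0.0015], [0, 0, 0]], [[0.0005, 0, -0.003], [0, 0, 0]], [[0.0005, 0, -0.0045], [0, 0, 0]], [[0.0005, 0, -0.006], [0, 0, 0]], [[0.0005, 0, -0.006], [0, 0, 0]], [[0.0005, 0, -0.006], [0, 0, 0]]]'

```text
time_s: 7.47
tcp_pos: [0.5217, -0.1907, 0.1477]
orientation: [3.142, -0.0, 2.945]
force: [-1.1, -0.9, -1.8]
opening: 0.171
grasp_force: 59.4
```

Request:
move_arm --plan '[[[0, 0, -0.0015], [0, 0, 0]], [[0, 0, -0.003], [0, 0, 0]], [[0, 0, -0.0045], [0, 0, 0]], [[0, 0, -0.006], [0, 0, 0]], [[0, 0, -0.006], [0, 0, 0]], [[0, 0, -0.006], [0, 0, 0]]]'

```text
time_s: 7.97
tcp_pos: [0.5219, -0.1907, 0.1435]
orientation: [3.141, 0.0, 2.945]
force: [0.3, 0.1, -0.2]
opening: 0.173
grasp_force: 59.8
```

Request:
move_arm --plan '[[[0, 0, -0.0015], [0, 0, 0]], [[0, 0, -0.003], [0, 0, 0]], [[0, 0, -0.0045], [0, 0, 0]], [[0, 0, -0.006], [0, 0, 0]], [[0, 0, -0.007], [0, 0, 0]], [[0, 0, -0.007], [0, 0, 0]], [[0, 0, -0.007], [0, 0, 0]]]'

```text
time_s: 8.55
tcp_pos: [0.5219, -0.1908, 0.1381]
orientation: [3.142, 0.0, 2.945]
force: [-0.1, -0.1, 1.8]
opening: 0.173
grasp_force: 60.1
```

```bash
python3 - <<'E'
from h import *
for i in range(4):
    s=r.state();print(s['tcp_pos'].round(4),s['orientation'].round(3),s['force'].round(2),s['ft_torque'].round(3),s['joint_positions'].round(2)[6]); r.camera('top')
E
```

```text
[ 0.5219 -0.1908  0.1381] [3.142 0.    2.945] [-0.07 -0.08  1.81] [0.059 0.109 0.002] 1.81
[ 0.5219 -0.1907  0.1382] [3.142 0.    2.945] [-0.29  1.37  1.61] [0.008 0.108 0.019] 1.81
[ 0.5219 -0.1907  0.1382] [3.142 0.    2.945] [-0.44 -0.04  3.13] [ 0.055  0.047 -0.032] 1.81
[ 0.5219 -0.1907  0.1382] [3.142 0.    2.945] [-0.3   0.53  2.02] [ 0.042  0.051 -0.025] 1.81
```

```bash
cat > q.py <<'E'
from h import *
A=[]
for i in range(4):
    s=r.state(); A.append(np.r_[s['force'],s['ft_torque'],np.degrees(s['orientation'][2])%360,s['tcp_pos']*1000,s['joint_positions'][6]]); i<3 and r.camera('top')
m=np.mean(A,0); print('t %.1f F'%s['time_s'],m[:3].round(2),'M',m[3:6].round(3),'turned %.2f'%(168.82-m[6]),m[7:10].round(1),'j7 %.2f'%m[10])
E
python3 q.py
```

```text
t 8.9 F [-0.26  0.18  2.26] M [ 0.023  0.047 -0.015] turned 0.07 [ 521.9 -190.7  138.1] j7 1.81
```

Request:
move_arm --plan '[[[0, 0, 0], [0, 0, -0.06]], [[0, 0, 0], [0, 0, -0.12]], [[0, 0, 0], [0, 0, -0.18]], [[0, 0, 0], [0, 0, -0.22]], [[0, 0, 0], [0, 0, -0.22]], [[0, 0, 0], [0, 0, -0.22]]]'

```text
time_s: 9.4
tcp_pos: [0.5218, -0.1908, 0.1381]
orientation: [-3.142, 0.0, 2.773]
force: [0.2, 0.2, 1.7]
opening: 0.177
grasp_force: 60.1
```

```bash
python3 q.py
```

```text
t 9.6 F [-0.22  0.1   2.27] M [-0.014  0.006  0.014] turned 9.92 [ 521.8 -190.8  138.1] j7 1.64
```

Request:
move_arm --plan '[[[0, 0, 0], [0, 0, -0.06]], [[0, 0, 0], [0, 0, -0.12]], [[0, 0, 0], [0, 0, -0.18]], [[0, 0, 0], [0, 0, -0.22]], [[0, 0, 0], [0, 0, -0.22]], [[0, 0, 0], [0, 0, -0.22]]]'

```text
time_s: 10.05
tcp_pos: [0.5218, -0.1906, 0.138]
orientation: [3.141, 0.0, 2.601]
force: [-0.2, 0.2, 1.9]
opening: 0.178
grasp_force: 60.0
```

```bash
python3 q.py
```

```text
t 10.2 F [-0.21  0.44  2.37] M [ 0.04   0.053 -0.006] turned 19.81 [ 521.8 -190.7  138. ] j7 1.47
```

Request:
move_arm --plan '[[[0, 0, 0], [0, 0, -0.03]], [[0, 0, 0], [0, 0, -0.06]], [[0, 0, 0], [0, 0, -0.06]], [[0, 0, 0], [0, 0, -0.06]]]'

```text
time_s: 10.53
tcp_pos: [0.5218, -0.1907, 0.138]
orientation: [3.141, 0.0, 2.553]
force: [1.0, -0.2, 2.7]
opening: 0.178
grasp_force: 60.1
```

```bash
python3 q.py
```

```text
t 10.7 F [0.77 0.15 2.54] M [ 0.104 -0.003 -0.033] turned 22.56 [ 521.7 -190.7  138. ] j7 1.43
```

Request:
move_arm --plan '[[[0, 0, 0], [0, 0, -0.03]], [[0, 0, 0], [0, 0, -0.06]], [[0, 0, 0], [0, 0, -0.06]], [[0, 0, 0], [0, 0, -0.06]]]'

```text
time_s: 11.02
tcp_pos: [0.5217, -0.1907, 0.138]
orientation: [3.142, -0.0, 2.505]
force: [-0.9, 0.8, 2.0]
opening: 0.172
grasp_force: 60.1
```

```bash
python3 q.py
```

```text
t 11.2 F [-0.45  0.61  2.46] M [ 0.077  0.006 -0.008] turned 25.27 [ 521.7 -190.7  138. ] j7 1.38
```

Still free. I'll continue in 2.7° steps, three per block.

Request:
move_arm --plan '[[[0, 0, 0], [0, 0, -0.03]], [[0, 0, 0], [0, 0, -0.06]], [[0, 0, 0], [0, 0, -0.06]], [[0, 0, 0], [0, 0, -0.06]]]'

```text
time_s: 11.5
tcp_pos: [0.5217, -0.1907, 0.138]
orientation: [3.142, 0.0, 2.458]
force: [0.1, 1.1, 1.9]
opening: 0.174
grasp_force: 60.0
```

```bash
python3 q.py
```

```text
t 11.7 F [-0.11  0.42  2.66] M [0.105 0.028 0.02 ] turned 27.97 [ 521.7 -190.7  138. ] j7 1.33
```

Request:
move_arm --plan '[[[0, 0, 0], [0, 0, -0.03]], [[0, 0, 0], [0, 0, -0.06]], [[0, 0, 0], [0, 0, -0.06]], [[0, 0, 0], [0, 0, -0.06]]]'

```text
time_s: 11.98
tcp_pos: [0.5217, -0.1907, 0.138]
orientation: [3.142, 0.0, 2.411]
force: [-0.1, 0.4, 2.2]
opening: 0.175
grasp_force: 60.0
```

```bash
python3 q.py
```

```text
t 12.1 F [-0.27 -0.02  2.48] M [ 0.093 -0.005 -0.012] turned 30.67 [ 521.7 -190.7  138. ] j7 1.29
```

Request:
move_arm --plan '[[[0, 0, 0], [0, 0, -0.03]], [[0, 0, 0], [0, 0, -0.06]], [[0, 0, 0], [0, 0, -0.06]], [[0, 0, 0], [0, 0, -0.06]]]'

```text
time_s: 12.47
tcp_pos: [0.5218, -0.1907, 0.138]
orientation: [3.142, 0.0, 2.364]
force: [-0.4, -0.2, 2.6]
opening: 0.177
grasp_force: 60.0
```

```bash
python3 q.py
```

```text
t 12.6 F [-0.24  0.08  2.45] M [ 0.047  0.027 -0.027] turned 33.37 [ 521.8 -190.7  138. ] j7 1.24
```

Request:
move_arm --plan '[[[0, 0, 0], [0, 0, -0.03]], [[0, 0, 0], [0, 0, -0.06]], [[0, 0, 0], [0, 0, -0.06]], [[0, 0, 0], [0, 0, -0.06]]]'

```text
time_s: 12.95
tcp_pos: [0.5217, -0.1907, 0.138]
orientation: [3.142, 0.0, 2.317]
force: [-0.3, 0.3, 1.2]
opening: 0.171
grasp_force: 60.0
```

```bash
python3 q.py
```

```text
t 13.1 F [-0.14  0.22  2.  ] M [0.064 0.002 0.002] turned 36.07 [ 521.7 -190.7  138. ] j7 1.20
```

Request:
move_arm --plan '[[[0, 0, 0], [0, 0, -0.03]], [[0, 0, 0], [0, 0, -0.06]], [[0, 0, 0], [0, 0, -0.06]], [[0, 0, 0], [0, 0, -0.06]]]'

```text
time_s: 13.43
tcp_pos: [0.5217, -0.1907, 0.138]
orientation: [3.142, 0.0, 2.27]
force: [0.0, 0.5, 3.0]
opening: 0.179
grasp_force: 60.0
```

```bash
python3 q.py
```

```text
t 13.6 F [0.19 0.25 2.46] M [0.019 0.018 0.01 ] turned 38.77 [ 521.7 -190.7  138. ] j7 1.15
```

Request:
move_arm --plan '[[[0, 0, 0], [0, 0, -0.03]], [[0, 0, 0], [0, 0, -0.06]], [[0, 0, 0], [0, 0, -0.06]], [[0, 0, 0], [0, 0, -0.06]]]'

```text
time_s: 13.92
tcp_pos: [0.5218, -0.1907, 0.138]
orientation: [3.142, 0.0, 2.223]
force: [-0.4, 0.1, 2.7]
opening: 0.174
grasp_force: 60.0
```

```bash
python3 q.py
```

```text
t 14.1 F [-0.03 -0.21  2.55] M [ 0.05  -0.017 -0.021] turned 41.47 [ 521.8 -190.7  138. ] j7 1.11
```

Request:
move_arm --plan '[[[0, 0, 0], [0, 0, -0.03]], [[0, 0, 0], [0, 0, -0.06]], [[0, 0, 0], [0, 0, -0.06]], [[0, 0, 0], [0, 0, -0.06]]]'

```text
time_s: 14.4
tcp_pos: [0.5218, -0.1907, 0.138]
orientation: [3.142, 0.0, 2.175]
force: [-0.4, 1.3, 2.7]
opening: 0.177
grasp_force: 60.0
```

```bash
python3 q.py
```

```text
t 14.6 F [-0.41  0.47  2.33] M [ 0.065  0.002 -0.01 ] turned 44.17 [ 521.8 -190.7  138. ] j7 1.06
```

Request:
move_arm --plan '[[[0, 0, 0], [0, 0, -0.03]], [[0, 0, 0], [0, 0, -0.06]], [[0, 0, 0], [0, 0, -0.06]], [[0, 0, 0], [0, 0, -0.06]]]'

```text
time_s: 14.88
tcp_pos: [0.5218, -0.1907, 0.138]
orientation: [3.142, 0.0, 2.128]
force: [0.2, 0.7, 2.3]
opening: 0.177
grasp_force: 60.0
```

```bash
python3 q.py
```

```text
t 15.0 F [ 0.15 -0.05  2.08] M [ 0.063 -0.025 -0.052] turned 46.87 [ 521.7 -190.7  138. ] j7 1.02
```

Request:
move_arm --plan '[[[0, 0, 0], [0, 0, -0.03]], [[0, 0, 0], [0, 0, -0.06]], [[0, 0, 0], [0, 0, -0.06]], [[0, 0, 0], [0, 0, -0.06]]]'

```text
time_s: 15.37
tcp_pos: [0.5217, -0.1907, 0.138]
orientation: [3.142, 0.0, 2.081]
force: [0.7, -0.3, 1.9]
opening: 0.171
grasp_force: 60.0
```

```bash
python3 q.py
```

```text
t 15.5 F [0.03 0.7  1.97] M [ 0.059  0.012 -0.005] turned 49.57 [ 521.7 -190.7  138. ] j7 0.97
```

Request:
move_arm --plan '[[[0, 0, 0], [0, 0, -0.03]], [[0, 0, 0], [0, 0, -0.06]], [[0, 0, 0], [0, 0, -0.06]], [[0, 0, 0], [0, 0, -0.06]]]'

```text
time_s: 15.85
tcp_pos: [0.5217, -0.1907, 0.138]
orientation: [3.142, 0.0, 2.034]
force: [-0.5, 1.1, 3.2]
opening: 0.177
grasp_force: 60.0
```

```bash
python3 q.py
```

```text
t 16.0 F [0.11 0.7  2.63] M [ 0.082 -0.017  0.006] turned 52.27 [ 521.7 -190.7  138. ] j7 0.93
```

Request:
move_arm --plan '[[[0, 0, 0], [0, 0, -0.03]], [[0, 0, 0], [0, 0, -0.06]], [[0, 0, 0], [0, 0, -0.06]], [[0, 0, 0], [0, 0, -0.06]]]'

```text
time_s: 16.33
tcp_pos: [0.5217, -0.1907, 0.138]
orientation: [-3.141, 0.0, 1.987]
force: [-0.4, -0.5, 2.6]
opening: 0.174
grasp_force: 60.1
```

```bash
python3 q.py
```

```text
t 16.5 F [-0.16  0.15  2.58] M [0.051 0.056 0.018] turned 54.97 [ 521.6 -190.7  138. ] j7 0.88
```

Request:
move_arm --plan '[[[0, 0, 0], [0, 0, -0.03]], [[0, 0, 0], [0, 0, -0.06]], [[0, 0, 0], [0, 0, -0.06]], [[0, 0, 0], [0, 0, -0.06]]]'

```text
time_s: 16.82
tcp_pos: [0.5216, -0.1908, 0.138]
orientation: [-3.141, 0.0, 1.94]
force: [-0.7, -0.2, 3.3]
opening: 0.174
grasp_force: 60.1
```

```bash
python3 q.py
```

```text
t 17.0 F [-0.92 -0.27  2.65] M [-0.049  0.298  0.188] turned 57.66 [ 521.6 -190.8  138. ] j7 0.84
```

The moment is rising (0.19 N m), so the stop is met near 55–56°. I'll step on through the click.

Request:
move_arm --plan '[[[0, 0, 0], [0, 0, -0.03]], [[0, 0, 0], [0, 0, -0.06]], [[0, 0, 0], [0, 0, -0.06]], [[0, 0, 0], [0, 0, -0.06]]]'

```text
time_s: 17.3
tcp_pos: [0.5215, -0.1908, 0.138]
orientation: [-3.141, -0.0, 1.892]
force: [-1.1, 0.1, 3.5]
opening: 0.172
grasp_force: 60.2
```

```bash
python3 q.py
```

```text
t 17.4 F [-1.3  -0.79  3.18] M [-0.075  0.442  0.14 ] turned 60.38 [ 521.6 -190.8  138. ] j7 0.79
```

Request:
move_arm --plan '[[[0, 0, 0], [0, 0, -0.03]], [[0, 0, 0], [0, 0, -0.06]], [[0, 0, 0], [0, 0, -0.06]], [[0, 0, 0], [0, 0, -0.06]]]'

```text
time_s: 17.78
tcp_pos: [0.5215, -0.1908, 0.1379]
orientation: [-3.141, -0.0, 1.845]
force: [-1.9, -0.3, 3.5]
opening: 0.177
grasp_force: 60.2
```

```bash
python3 q.py
```

```text
t 17.9 F [-2.35 -0.66  3.08] M [-0.113  0.6    0.055] turned 63.08 [ 521.5 -190.8  138. ] j7 0.75
```

Request:
move_arm --plan '[[[0, 0, 0], [0, 0, -0.03]], [[0, 0, 0], [0, 0, -0.06]], [[0, 0, 0], [0, 0, -0.06]], [[0, 0, 0], [0, 0, -0.06]]]'

```text
time_s: 18.27
tcp_pos: [0.522, -0.1908, 0.138]
orientation: [3.141, 0.0, 1.798]
force: [-2.0, 0.2, 2.7]
opening: 0.174
grasp_force: 60.0
```

```bash
python3 q.py
```

```text
t 18.4 F [-1.35 -0.93  2.42] M [-0.243  0.317 -0.022] turned 65.77 [ 522.  -190.7  138.1] j7 0.70
```

Request:
move_arm --plan '[[[0, 0, 0], [0, 0, -0.03]], [[0, 0, 0], [0, 0, -0.06]], [[0, 0, 0], [0, 0, -0.06]], [[0, 0, 0], [0, 0, -0.06]]]'

```text
time_s: 18.75
tcp_pos: [0.5221, -0.1905, 0.1381]
orientation: [3.141, 0.0, 1.752]
force: [-0.2, 0.2, 2.5]
opening: 0.177
grasp_force: 60.1
```

```bash
python3 q.py
```

```text
t 18.9 F [ 0.21 -0.1   2.62] M [-0.066 -0.035 -0.008] turned 68.46 [ 522.1 -190.5  138.1] j7 0.66
```

Request:
move_arm --plan '[[[0, 0, 0], [0, 0, -0.03]], [[0, 0, 0], [0, 0, -0.06]], [[0, 0, 0], [0, 0, -0.06]], [[0, 0, 0], [0, 0, -0.06]]]'

```text
time_s: 19.23
tcp_pos: [0.522, -0.1905, 0.1381]
orientation: [3.141, -0.0, 1.704]
force: [1.2, 0.3, 1.1]
opening: 0.172
grasp_force: 60.1
```

```bash
python3 q.py
```

```text
t 19.4 F [1.2  0.56 2.03] M [ 0.098 -0.29   0.005] turned 71.16 [ 522.  -190.5  138.1] j7 0.61
```

Request:
move_arm --plan '[[[0, 0, 0], [0, 0, -0.03]], [[0, 0, 0], [0, 0, -0.05]], [[0, 0, 0], [0, 0, -0.05]], [[0, 0, 0], [0, 0, -0.05]]]'

```text
time_s: 19.72
tcp_pos: [0.5217, -0.1906, 0.138]
orientation: [-3.142, -0.0, 1.665]
force: [0.6, 0.7, 3.5]
opening: 0.174
grasp_force: 60.1
```

```bash
python3 q.py
```

```text
t 19.9 F [0.53 0.68 3.12] M [ 0.131 -0.171  0.03 ] turned 73.41 [ 521.7 -190.6  138. ] j7 0.57
```

Request:
move_arm --plan '[[[0, 0, 0.0008], [0, 0, 0]], [[0, 0, 0.0016], [0, 0, 0]], [[0, 0, 0.0016], [0, 0, 0]], [[0, 0, 0.0016], [0, 0, 0]]]'

```text
time_s: 20.2
tcp_pos: [0.5217, -0.1906, 0.1392]
orientation: [-3.142, -0.0, 1.665]
force: [0.9, 0.7, 1.5]
opening: 0.173
grasp_force: 60.0
```

```bash
python3 q.py
```

```text
t 20.4 F [0.57 0.55 1.91] M [ 0.152 -0.182  0.014] turned 73.42 [ 521.7 -190.6  139.2] j7 0.57
```

Request:
move_arm --plan '[[[0, 0, 0], [0, 0, 0]], [[0, 0, 0], [0, 0, 0]], [[0, 0, 0], [0, 0, 0]], [[0, 0, 0], [0, 0, 0]], [[0, 0, 0], [0, 0, 0]], [[0, 0, 0], [0, 0, 0]], [[0, 0, 0], [0, 0, 0]], [[0, 0, 0], [0, 0, 0]]]' --fingers -1

```text
time_s: 21.02
tcp_pos: [0.5217, -0.1907, 0.1392]
orientation: [3.142, 0.0, 1.665]
force: [0.7, 0.7, 0.0]
opening: 0.999
grasp_force: 0.0
```

Request:
move_arm --plan '[[[0, 0, 0.02], [0, 0, 0]], [[0, 0, 0.05], [0, 0, 0]], [[0, 0, 0.1], [0, 0, 0]], [[0, 0, 0.14], [0, 0, 0]], [[0, 0, 0.16], [0, 0, 0]], [[0, 0, 0.16], [0, 0, 0]], [[0, 0, 0.16], [0, 0, 0]], [[0, 0, 0.16], [0, 0, 0]]]'

```text
time_s: 21.68
tcp_pos: [0.5212, -0.1904, 0.2581]
orientation: [-3.14, -0.001, 1.665]
force: [0.7, -0.2, 0.1]
opening: 1.003
grasp_force: 0.0
```

```bash
python3 - <<'E'
from h import *
s,c=snap('wrist','w4'); print(s['time_s'],s['tcp_pos'],s['orientation'],s['force'],s['opening'])
P,col,d=cloud(s,c,200,440,80,300)
near=(d>0)&(np.hypot(P[:,0]-.521,P[:,1]+.19)<.045)
for lo,hi in[(.160,.175),(.125,.142)]:
    Q=P[near&(P[:,2]>lo)&(P[:,2]<hi)]; print(len(Q),np.median(Q[:,2])*1000,cv2.minAreaRect((Q[:,:2]*1000).astype(np.float32)),cv2.minEnclosingCircle((Q[:,:2]*1000).astype(np.float32)))
E
```

```text
21.6833 [ 0.5211666  -0.1903696   0.25813278] [-3.14017430e+00 -6.00634961e-04  1.66520167e+00] [ 0.71882145 -0.16737741  0.08320483] 1.0025358054842222
1449 164.9592250233244 ((521.1060791015625, -189.03553771972656), (15.929083824157715, 55.688961029052734), 5.901989459991455) ((521.072021484375, -189.02206420898438), 28.532733917236328)
3375 134.93035789890206 ((521.1958618164062, -188.14515686035156), (69.18526458740234, 68.51184844970703), 5.445384502410889) ((521.2576904296875, -188.9231414794922), 35.0478401184082)
```

View pics/w4.png

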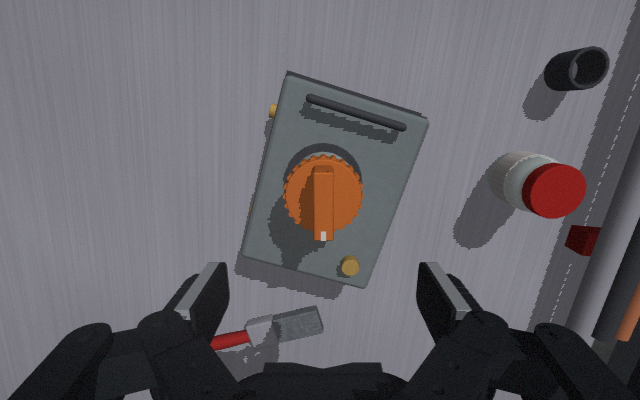

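The cap sits centred on the neck. Its bar top is at 165 mm, so the foot is about 17–17.5 mm below the rim. It lies level, its bar turned 73° from the slots, past any possible stop angle, and the moment is near zero, so it has clicked once. The gripper is clear.

```bash
python3 -c "
from bench import r
print(r.hand_in())"
```

```text
the job is handed in; nothing more can be done
None
```

The orange cap is locked on the filler neck after one click and released, and the job is handed in; the hand-in returned no verdict, and the click is judged from the moment readings and the bar's final angle.

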